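Switch off the outlet that was left on

TASK

One of the four identical orange latching keys on the grey outlet box has been left latched down. Tap each key lightly with a fingertip, going along the row from left to right as the robot sees it, to feel which one it is, without pushing any key home; then press the latched key in until its catch lets go and let it spring up, so that all four stand up. Leave the tools and parts lying round the box where they are, and do not pick anything up.

Things in the scene. Friction and masses are not known exactly. Their poses are not given: they have to be found in the camera images.
- box: grey switched outlet box fixed to the bench, 150 (x) x 270 (y) x 60 mm high; origin at the centre of its underside; z up, +x towards its back (four round black sockets), +y towards its left end. Four identical round orange keys stand in a row on its top at x = -32 mm, y = +93, +31, -31, -93 mm.
- key_row (a point): middle of the key row, on the box's top face; axes as the box. A released key yields to the finger: 2 N at first touch, 0.7 N more per mm, 9 mm travel, springs back. The latched key feels firm up to about 5 N; pushed 2 to 2.5 mm deeper (about 7 N; 4 mm is possible, then it meets its stop at some 8 N) its catch lets go, and it springs up level with the others when the finger leaves.
- key_a: fixed black collar (45 mm across, 4 mm high) of one of the four keys; its place in the row varies. Origin on the key's axis, level with the box's top face, z up. Its orange cap, 32 mm across, flat, moves straight down; its top is 16 mm above this origin when released, 11 mm when latched, 7 mm when fully in. This pose does not show which.
- key_b: fixed black collar (45 mm across, 4 mm high) of one of the four keys; its place in the row varies. Origin on the key's axis, level with the box's top face, z up. Its orange cap, 32 mm across, flat, moves straight down; its top is 16 mm above this origin when released, 11 mm when latched, 7 mm when fully in. This pose does not show which.
- key_c: fixed black collar (45 mm across, 4 mm high) of one of the four keys; its place in the row varies. Origin on the key's axis, level with the box's top face, z up. Its orange cap, 32 mm across, flat, moves straight down; its top is 16 mm above this origin when released, 11 mm when latched, 7 mm when fully in. This pose does not show which.
- key_d: fixed black collar (45 mm across, 4 mm high) of one of the four keys; its place in the row varies. Origin on the key's axis, level with the box's top face, z up. Its orange cap, 32 mm across, flat, moves straight down; its top is 16 mm above this origin when released, 11 mm when latched, 7 mm when fully in. This pose does not show which.
- nut_1: loose bystander: rusty brown hexagon nut, 26x30x14 mm; origin at the centre of its underside
- spanner_13: loose bystander: dark steel spanner, 171 mm long, 8 mm thick; origin at the centre of its underside
- brass_fitting: loose bystander: brass hexagon fitting standing upright, 24 mm wide, 42 mm high; origin at the centre of its underside
- screwdriver_b: loose bystander: screwdriver with a red handle, 168 mm long, 26 mm thick; origin at the centre of its underside
- pliers: loose bystander: pliers with red grips, 183 mm long, 13 mm thick; origin at the centre of its underside

How it is judged:
By the outcome, as a careful person would: the job done as asked, in the order asked, and still so for the second after the job is handed in, with the robot touching nothing.
It also fails if it takes over 42 s, if anything falls off the work surface, if the arm or the gripper's body presses on something with over 40 N, if the wrist force passes 120 N, or if a joint passes its speed limit or range.

ROBOT

A 7-joint arm with a two-finger parallel gripper is mounted at the origin on a cart in front of the work surface, level with it; the furniture and walls round the work are solid. World frame = base frame: x ahead of the robot, y to its left, z up, the work surface at z = 0. Lengths are in m, angles in degrees, forces in N, time in s.
With the tool pointing down it reaches from about 0.35 to 0.775 m from the base axis. Payload 3.1 kg.
Tool frame: the origin (TCP) lies on the centre line of the jaws, within the pads' length; the fingertips stand 17 mm ahead of it and the grasp point (between the pads) lies 2 mm behind it (robot.tip_reach is the distance from the TCP to the fingertips, in m); z points along the fingers, y is the line along which they close (so a half turn about z gives the same grasp; the last joint's range is limited). The gripper opens to 85 mm and grips with 20 to 120 N. Pads are 22 mm wide; open, the fingers measure 114 mm over their backs; the gripper's body (76 mm by 85 mm) begins 54 mm behind the grasp point. The pads swing forward as they close: fully open they stand 13 mm farther back than shut.
Start: joints at [65.277, 17.813, 0.802, 86.603, -0.252, 75.585, -1.558], TCP at [0.209, -0.509, 0.221] pointing down, gripper open.
Joint ranges: [-154.91, 154.91], [-16.99, 109.72], [-72.82, 74.43], [7.12, 147.25], [-82.49, 262.49], [11.32, 116.49], [-174.64, 174.64]. Speed limits (degrees/s): [159.86, 159.86, 180, 180, 180, 180, 180].

INTERFACE

Orientations are given as [roll, pitch, yaw] about the fixed x, y, z axes, in that order (R = Rz(yaw) Ry(pitch) Rx(roll)).
In Python, from station import robot, fingers, vision, workorder, recognise gives the robot as it stands. Calls block until the motion is done:
- robot.move_to(position, orientation): joint-space move of the TCP to a pose.
- robot.line_to(position, orientation=None, velocity=0.15, f_stop=None): straight line of the TCP; orientation=None keeps the orientation; velocity is the mean speed in m/s. With f_stop (N) it stops when the force on the tool has changed by that much, and returns True; else False.
- robot.move_j(angles): joint-space move.
- fingers.gripper_to(opening, force=None): opening from 0.0 (shut) to 1.0 (fully open); force is the grip in N (None keeps the last); returns when the fingers have stopped.
- robot.pause(seconds).
- robot.inverse_kinematics(position, orientation): joint angles nearest the present ones, or None.
- vision.grab_frame(name): name is "scene" or "top" or "wrist"; returns the picture (420x560x3 uint8, red, green, blue); there is no depth.
- vision.calibration(name): a dict with "mtx" (3x3 intrinsics, pixels), "k1" (the pictures are not rectified: a ray, as slopes to the right and down, at radius r is drawn at 1 + k1 r^2 times it, then the intrinsics apply), "extrinsics" (4x4, takes a point from world to camera coordinates); the wrist camera has in their place "T_tool_cam" (4x4, takes a point from camera to tool coordinates, whose origin is the TCP and whose axes are the flange's). Camera axes: x right, y up, looking along -z (the intrinsics and any distortion apply to the point x, -y, -z); pixel columns grow to the right and rows downward; lengths in m; the calibration is good to about 2 mm. A picture is of the moment at which its call begins: read the wrist's pose just before it. calibration takes no time and is no camera call.
A pose or a line that the arm cannot do raises robot.PlanningError and nothing moves.
- workorder.close_job(): hands the job in; it is judged then, once.
Trained networks look in the newest picture that a camera, given by its name, has taken for a name from the list of things; names that differ only in an ending like _2 or _b are one class to them, and where a whole thing is asked for, a point or a joint stands for the part that bears it (a point fixed in the world has none). Each returns a list of dicts, best first, with "p" (0 to 1); they miss things now and then, are a little off and sometimes report something else, mostly with a low value. They report only what shows in the picture. A call takes as long as a camera call.
- recognise(label, camera): "rect" ([centre column, centre row, width, height] in pixels, round what is visible of it).
Readings, each from a call of its own:
- robot.current_time_s(): time.
- robot.current_joint_positions(): joint angles.
- robot.current_dq(): joint speeds.
- robot.current_joint_torque(): joint torques, N m.
- robot.current_tool_pos(): TCP position.
- robot.current_eef_rot(): TCP orientation.
- robot.current_contact_force(): force on the tool from outside, world axes, zero at the start.
- robot.current_torque(): the same for the moment, N m.
- robot.current_finger_gap(): opening from 0.0 (shut) to 1.0 (fully open).
- robot.current_gripper_force(): force on a finger pad.
Only numpy, scipy, OpenCV 4.12 (cv2) and the standard library are available. Lean on these libraries where they do the work, as an engineer would, in place of code of your own. Each camera call takes 0.05 s, during which the arm holds its last target. There are 200 camera calls.

## Working session

There is one attempt and no reset: what is moved stays moved. The work goes in short steps, each a Python script; the robot and the scene stay as the last script left them, time stands still between calls to the robot, and variables do not carry over. Pictures are saved under pics/ and viewed, at most 10 in all, crops included, and the job is handed in when it is done.

```bash
mkdir -p pics; ls
python3 - <<'E'
from station import robot, fingers, vision, workorder, recognise
import cv2
for n in ("top","scene"):
    im=vision.grab_frame(n); cv2.imwrite(f"pics/{n}1.png",im[:,:,::-1])
    c=vision.calibration(n); print(n,c)
    for l in ("box","key_a"):
        for d in recognise(l,n): print(l,round(d["p"],2),[round(v,1) for v in d["rect"]])
print(robot.current_time_s(),robot.current_eef_rot(),robot.current_contact_force())
E
```

```text
pics
top {'mtx': array([[490.58173536,   0.        , 269.64276478],
       [  0.        , 490.58173536, 214.11861793],
       [  0.        ,   0.        ,   1.        ]]), 'k1': 0.008665159328766988, 'extrinsics': array([[-0.03615567, -0.99933084,  0.00553535,  0.10503235],
       [ 0.97430895, -0.03401721,  0.22263175, -0.5512422 ],
       [-0.22229448,  0.01344254,  0.9748869 , -1.13094454],
       [ 0.        ,  0.        ,  0.        ,  1.        ]])}
box 0.85 [271.1, 204.8, 120.9, 76.8]
key_a 0.77 [308.9, 222.4, 17.9, 14.8]
key_a 0.72 [260.1, 217.9, 17.9, 16.8]
key_a 0.7 [232.6, 214.8, 18.1, 14.8]
key_a 0.54 [284.3, 219.0, 16.2, 18.0]
scene {'mtx': array([[546.09527373,   0.        , 279.9145911 ],
       [  0.        , 546.09527373, 214.37707328],
       [  0.        ,   0.        ,   1.        ]]), 'k1': -0.00687571376543623, 'extrinsics': array([[ 0.50873375, -0.86070754,  0.01930029, -0.21481734],
       [ 0.6402947 ,  0.39325139,  0.65983031, -0.42741162],
       [-0.57551079, -0.32332008,  0.75116673, -1.22517401],
       [ 0.        ,  0.        ,  0.        ,  1.        ]])}
0.3 [-1.79952182e+02  1.89105809e-03  2.23405520e+01] [0.23317165 0.74973658 0.78395671]
```

View pics/top1.png

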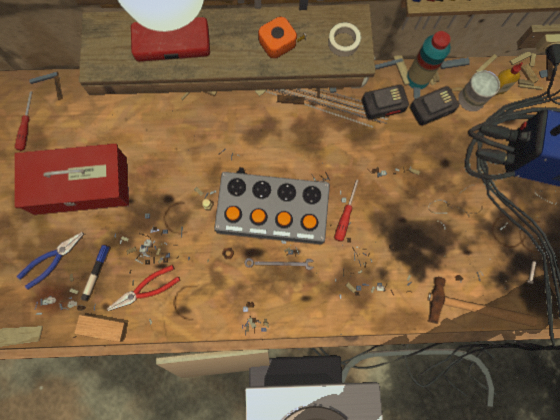

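View pics/scene1.png

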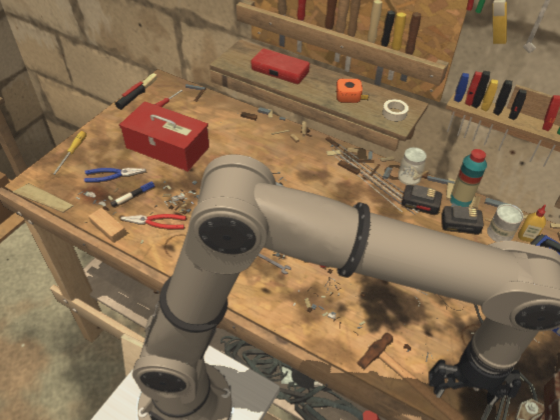

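The top view shows the box at about (271,205), with orange caps at about (233,214), (259,216), (284,219) and (310,222). The fitting is at (207,203), the screwdriver at (346,210), the nut at (228,253), the spanner at (280,263) and the pliers at (145,288). In the scene view the arm hides the box. I'll locate the row from the top view, then refine it with the wrist camera.

```bash
cat > h.py <<'E'
from station import robot, fingers, vision, workorder, recognise
import numpy as np, cv2
from scipy.spatial.transform import Rotation as R
F=np.diag([1,-1,-1.])
def tool_T():
    T=np.eye(4); T[:3,:3]=R.from_euler('xyz',robot.current_eef_rot(),degrees=True).as_matrix(); T[:3,3]=robot.current_tool_pos(); return T
def cam_T(n,tool=None):  # camera -> world
    c=vision.calibration(n)
    return tool@c["T_tool_cam"] if n=="wrist" else np.linalg.inv(c["extrinsics"])
def to_world(px,z,n,T):
    c=vision.calibration(n); p=np.linalg.inv(c["mtx"])@[px[0],px[1],1]
    d=p[:2]; u=d.copy()
    for _ in range(20): u=d/(1+c["k1"]*(u@u))
    v=T[:3,:3]@(F@[u[0],u[1],1]); o=T[:3,3]
    return (o+v*(z-o[2])/v[2])[:2]
def caps(im,minarea):
    h=cv2.cvtColor(im,cv2.COLOR_RGB2HSV); m=cv2.inRange(h,(8,170,120),(24,255,255))
    n,_,s,c=cv2.connectedComponentsWithStats(m)
    return [(c[i],s[i]) for i in range(1,n) if s[i][4]>minarea]
YS=np.array([.093,.031,-.031,-.093])
def fit(P):  # P: 4 xy, left to right -> row centre, unit y axis
    P=np.array(P); m=P.mean(0); d=(YS[:,None]*(P-m)).sum(0); u=d/np.linalg.norm(d)
    return m,u,np.linalg.norm(d)/(YS@YS), (P-m-YS[:,None]*u)*1000
E
python3 - <<'E'
from h import *
im=vision.grab_frame("top"); T=cam_T("top")
P=[(c,s) for c,s in caps(im,80) if 215<c[0]<330 and 195<c[1]<245]
P.sort(key=lambda p:p[0][0])
for c,s in P: print(c,s)
W=[to_world(c,.074,"top",T) for c,s in P]; print(np.round(W,4))
m,u,s,r=fit(W); print(m,u,s,r, np.degrees(np.arctan2(u[1],u[0])))
for yaw in (-180,-90,0,90): 
    y=np.degrees(np.arctan2(u[1],u[0]))+yaw
    print(y,robot.inverse_kinematics([m[0]-.06,m[1],.30],[180,0,y]),)
print(robot.tip_reach, vision.calibration("wrist"))
E
```

```text
[232.23571429 212.75      ] [226 206  13  14 140]
[257.93661972 215.32394366] [252 209  13  14 142]
[283.73049645 218.12765957] [278 212  13  13 141]
[309.13986014 221.07692308] [303 215  13  13 143]
[[ 0.5584  0.1754]
 [ 0.5499  0.1138]
 [ 0.5408  0.0521]
 [ 0.5314 -0.0085]]
[0.5451197  0.08317908] [0.14494989 0.989439  ] 1.0000216489466527 [[-0.22794336  0.18836946]
 [ 0.2535583  -0.06942991]
 [ 0.17768627 -0.41960827]
 [-0.20330121  0.30066872]] 81.66562228727268
-98.33437771272732 [ 35.7009025   17.78054999 -61.75502319  84.8234738   15.63248682
  86.6743593  145.8662654 ]
-8.334377712727317 [  24.93997893   13.53061414  -45.39300419   85.1265979     9.62039158
   85.34768354 -118.76873382]
81.66562228727268 [ 27.79999864  14.36390113 -49.4164358   85.04112743  10.89254844
  85.58114129 -29.89915577]
171.6656222872727 [ 27.92831782  14.40493888 -49.60088566  85.03737035  10.9536455
  85.59297524  60.04650464]
0.017 {'mtx': array([[358.75091362,   0.        , 286.48127413],
       [  0.        , 358.75091362, 213.02876401],
       [  0.        ,   0.        ,   1.        ]]), 'k1': -0.08111898789162794, 'T_tool_cam': array([[ 3.69162894e-05,  9.52835353e-01,  3.03487707e-01,
         7.67827423e-02],
       [ 9.99999902e-01, -1.68785857e-04,  4.08282917e-04,
         9.78480194e-04],
       [ 4.40250831e-04,  3.03487662e-01, -9.52835266e-01,
        -1.53651535e-01],
       [ 0.00000000e+00,  0.00000000e+00,  0.00000000e+00,
         1.00000000e+00]])}
```

Run:
```python
from h import *
fingers.gripper_to(0.0)
m=np.array([.5451,.0832]); yaw=171.67
u=np.array([.145,.9894]); 
robot.move_to([m[0]-.03,m[1],.30],[180,0,yaw])
T=cam_T("wrist",tool_T()); im=vision.grab_frame("wrist"); cv2.imwrite("pics/w1.png",im[:,:,::-1])
P=[p for p in caps(im,300)]
for c,s in P: print(c,s,to_world(c,.076,"wrist",T))
for d in recognise("key_a","wrist"): print(round(d["p"],2),d["rect"])
for k in range(4):
    f=[]
    for _ in range(3): f.append(robot.current_contact_force()); robot.pause(.02)
    print(np.round(f,2)[-1])
print(robot.current_time_s(), robot.current_tool_pos(), robot.current_finger_gap())
```

```text
[265.02987198 200.17211949] [251 185  29  31 703] [0.53883394 0.05300054]
[321.21067416 199.89325843] [307 185  30  31 712] [0.5475738  0.11372064]
[376.86486486 199.53058321] [363 185  30  30 703] [0.55613397 0.17429451]
[209.60759494 199.8971519 ] [196 186  28  29 632] [ 0.52949848 -0.00706223]
0.87 [323.9, 197.7, 40.9, 35.6]
0.87 [210.8, 195.8, 35.1, 38.5]
0.71 [266.2, 198.1, 38.0, 39.2]
0.71 [375.4, 196.1, 35.1, 40.5]
0.59 [422.2, 210.1, 22.9, 24.8]
[-0.77 -0.18 -0.01]
[ 0.14 -0.01  0.11]
[-0.03  0.53  0.39]
[0.47 0.04 1.02]
3.8 [0.51515527 0.08278432 0.29991177] 0.004090474047910769
```

View pics/w1.png

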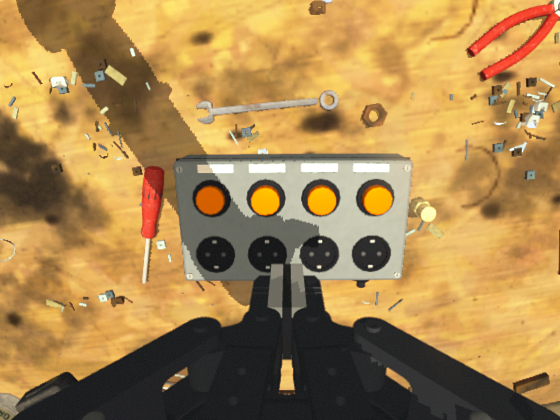

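The wrist view shows the four caps at (210,200), (265,200), (321,200) and (377,200). They match the top estimate to within 2 mm, and nothing stands over the row. The robot's left is the image's right. I'll tap from left to right.

```bash
cat >> h.py <<'E'
m,u,s,r=fit([[.5573,.1749],[.5487,.1138],[.5398,.0526],[.5304,-.0078]])
K=m+YS[:,None]*u; RPY=[180,0,np.degrees(np.arctan2(u[1],u[0]))+90]
def force(n=10):
    f=[]
    for _ in range(n): f.append(robot.current_contact_force()[2]); robot.pause(.01)
    return np.mean(f)
E
python3 - <<'E'
from h import *
print(m,s,RPY[2])
robot.move_to([*K[0],.13],RPY)
for i,k in enumerate(K):
    robot.line_to([*k,.108],RPY,velocity=.12)
    f0=force()
    for t in range(3):
        hit=robot.line_to([*k,.0855],velocity=.015,f_stop=3)
        f=force()-f0; z=robot.current_tool_pos()[2]
        print(i,hit,round(z,4),"dFz",round(f,2),robot.current_time_s())
        if not hit or abs(f)>1.3: break
    robot.line_to([*k,.108],velocity=.08)
E
```

```text
[0.54405  0.083375] 0.993310939891962 171.63438459623802
0 False 0.0856 dFz -0.27 6.7583
1 False 0.0856 dFz -0.2 9.675
2 False 0.0856 dFz -0.11 12.5917
3 False 0.0856 dFz -0.31 15.5083
```

Run:
```python
from h import *
a=vision.grab_frame("wrist"); b=vision.grab_frame("scene"); 
for d in recognise("key_a","scene"): print(d)
cv2.imwrite("pics/w2s2.png",cv2.resize(np.hstack([a,b]),(800,300),interpolation=cv2.INTER_AREA)[:,:,::-1])
print(robot.current_tool_pos(),robot.current_finger_gap(),robot.current_time_s(),robot.current_contact_force())
```

```text
{'rect': [301.6, 233.8, 13.5, 13.5], 'p': 0.58}
[ 0.53019202 -0.00879719  0.10773307] -0.0005532472015276501 16.0917 [0.3909314  0.20363276 0.01176418]
```

View pics/w2s2.png

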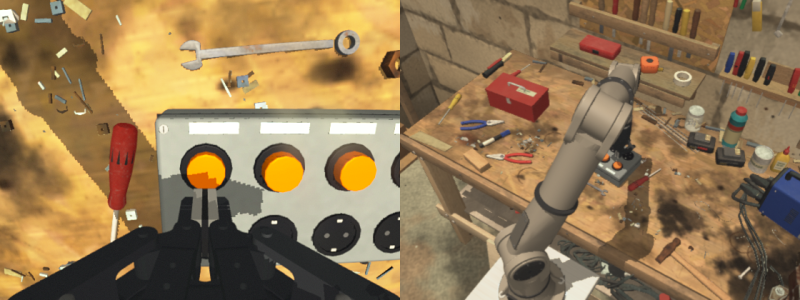

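The wrist view shows the shut fingertips centred over key 4 at (205,185), still clear of it. The scene view shows the arm over the box. The fingertips end higher than I assumed and the taps touched nothing, so I'll start again at the leftmost key and go deeper under force guard.

Run:
```python
from h import *
robot.line_to([*K[0],.108],RPY,velocity=.25)
robot.line_to([*K[0],.088],velocity=.1)
f0=force()
for zt in (.080,.072,.064,.058):
    hit=robot.line_to([*K[0],zt],velocity=.02,f_stop=2.5)
    f=force(6)-f0; z=robot.current_tool_pos()[2]
    print(hit,round(z,4),"dFz",round(f,2),robot.current_time_s())
    if abs(f)>1.2: break
im=vision.grab_frame("wrist"); cv2.imwrite("pics/w3.png",im[:,:,::-1])
```

```text
False 0.08 dFz -0.17 18.0167
False 0.072 dFz -0.13 18.6167
False 0.0644 dFz 2.77 19.2167
```

View pics/w3.png

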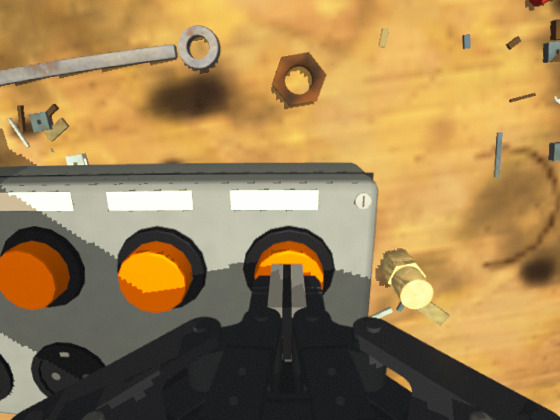

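Contact at TCP z≈0.0645 with 2.8 N. The picture shows the fingertips on the leftmost cap at (287,265). Next are the other three.

Run:
```python
from h import *
robot.line_to([*K[0],.079],velocity=.08)
for i in (1,2,3):
    k=K[i]
    robot.line_to([*k,.079],velocity=.12)
    f0=force(6)
    for t in range(3):
        hit=robot.line_to([*k,.0585],velocity=.016,f_stop=2.6)
        f=force(6)-f0; z=robot.current_tool_pos()[2]
        print(i,hit,round(z,4),"dFz",round(f,2),robot.current_time_s())
        if not hit or f>1.3: break
    robot.line_to([*k,.079],velocity=.08)
```

```text
1 True 0.0634 dFz 3.23 21.2917
2 True 0.0634 dFz 2.91 23.325
3 True 0.0605 dFz 4.41 25.5
```

Keys 1–3 yield at about z = 0.064. The rightmost was only met about 4 mm lower, and it was firm, so it is the latched one. I'll confirm that on approach, press it, and feel it follow the finger up.

Run:
```python
from h import *
k=K[3]; f0=force(8)
def go(z,v=.012,fs=15):
    h=robot.line_to([*k,z],velocity=v,f_stop=fs); f=force(6)-f0
    print(z,h,round(robot.current_tool_pos()[2],4),round(f,2),robot.current_time_s()); return f
go(.067,.06)
f=go(.0622)
if f<1.2:
    for z in (.0595,.0585,.0575,.0568): 
        f=go(z)
        if f>7.7: break
    go(.0632)
else: print("yields high: not latched")
robot.line_to([*k,.079],velocity=.08); print(robot.current_time_s())
```

```text
0.067 False 0.0664 -0.15 26.3583
0.0622 False 0.0622 -0.43 26.9583
0.0595 False 0.0603 5.64 27.3833
0.0585 False 0.0595 6.4 27.6833
0.0575 False 0.0585 6.5 27.9833
0.0568 False 0.0579 6.66 28.2833
0.0632 False 0.0633 3.66 29.0167
29.3667
```

On approach the key wasn't there at z = 0.0622. Now it pushes back with 3.7 N at z = 0.0633, so it has sprung up. I'll lift clear and check.

Run:
```python
from h import *
robot.line_to([m[0]-.03,m[1],.26],velocity=.2)
im=vision.grab_frame("wrist"); cv2.imwrite("pics/w4.png",im[:,:,::-1])
for c,s in caps(im,300): print(c,s)
print(robot.current_time_s(),robot.current_contact_force())
```

```text
[201.08949881 214.78281623] [185 199  33  33 838]
[262.64629847 214.36780259] [247 198  32  34 851]
[324.84295612 214.40993072] [309 198  33  34 866]
[386.29142186 213.960047  ] [371 198  33  33 851]
30.5833 [ 0.07305453  0.4510251  -0.08542249]
```

View pics/w4.png

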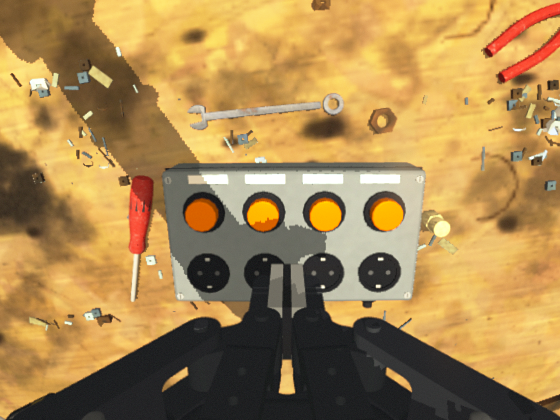

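The four caps at (201,215), (263,214), (325,214) and (386,214) now look the same size, where the (210,200) cap was smaller before. The tools and parts are undisturbed, and the robot is clear.

```bash
python3 -c "
from station import workorder
print(workorder.close_job())"
```

```text
the job is handed in; nothing more can be done
None
```

I tapped the four keys from left to right and found the rightmost one latched; pressing it let its catch go, all four now stand up, the tools and parts are where they were, and I handed the job in at about 31 s (a first pass along the row stopped short of the keys and touched nothing).

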